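# Slide a bridge plate along the rail into the corner pocket of a drilling jig

## Task

Without gripping or lifting it, push the flat brass plate that lies on the drilling jig with the fingertips until its long side is flush against the aluminium rail, and then slide it along the rail, keeping it against the rail all the way, into the corner pocket until it is fully home against the end stop. Leave it lying there flat and flush to both rail and stop, and do not disturb the other things on the jig and the bench.

Things in the scene. Friction and masses are not known exactly. Their poses are not given: they have to be found in the camera images.
- jig: drilling jig fixed to the bench: plywood board 230 mm (its x) by 350 mm (its y), 18 mm thick; origin at the centre of its underside; x points away from the robot, y to the left when the board is square on (it may be turned by up to 23 degrees). It carries a rail along its far side and, at the rail's left (+y) end, a corner pocket.
- jig_rail (a point): middle of the foot of the aluminium rail's working face, on the board's upper face (jig x = +75 mm, y = 0); axes as the jig. The face is the plane jig x = +75 mm, looks to -x (towards the robot) and runs along y from -165 to +165 mm; the rail stands 14 mm above the board and is 22 mm wide.
- jig_mouth (a point): middle of the pocket's mouth, on the board's upper face (jig x = +55, y = +105 mm); axes as the jig. The pocket is 40 mm wide between rail and guide block (guide face at jig x = +35 mm) and 30 mm deep along y up to the end stop's face at jig y = +135 mm. Stop and guide stand 14 mm tall. The guide's mouth edge flares away from the rail, from jig y = +105 mm back to +91 mm (there its face is at jig x = +25 mm).
- jig_seat (a point): the point on the board's upper face (18 mm above the bench) where the centre of the plate's underside lies when the plate is fully home in the corner pocket (jig x = +57 mm, y = +105 mm); same axes as the jig: x towards the rail, y along the rail towards the end stop
- plate: bridge plate: flat rectangular brass bar 36 mm (its x) by 60 mm (its y) by 10 mm thick, about 0.12 to 0.24 kg, with three small dimples along its top; loose, lying flat on the jig board; origin at the centre of its underside; its long side starts within about 30 degrees of the rail's direction. When fully home it fills the pocket's 30 mm depth and sticks out of its mouth by another 30 mm.
- coil: copper-wound coil bobbin, upright, 32 mm diameter, 34 mm tall, standing on the jig board; origin at centre of its underside
- collar: steel collar (ring) 28 mm outside diameter, 14 mm tall, lying on the jig board near its front left; origin at centre of underside
- tuning_post: plain steel post, 14 mm diameter, 40 mm tall, standing on the jig board; origin at centre of underside
- wire_spool: spool of copper wire, upright, 64 mm diameter, 55 mm tall, on the bench at the right; origin at centre of underside
- mug: white mug, 80 mm diameter, 90 mm tall, on the bench at the left; origin at centre of underside
- jar: amber jar, 60 mm diameter, 70 mm tall, on the bench at the right; origin at centre of underside
- screwdriver: screwdriver lying on the bench at the left; origin under its middle
Not all that is in view belongs to the job. There is more than one size of the plate; the one meant has the size given above.

How it is judged:
By the outcome, as a careful person would: the job done as asked, in the order asked, and still so for the second after the job is handed in, with the robot touching nothing.
It also fails if it takes over 51 s, if anything falls off the work surface, if the arm or the gripper's body presses on something with over 40 N, if the wrist force passes 120 N, or if a joint passes its speed limit or range.

## Robot

A 7-joint arm with a two-finger parallel gripper is mounted at the origin on the work surface. World frame = base frame: x ahead of the robot, y to its left, z up, the work surface at z = 0. Lengths are in mm, angles in degrees, forces in N, time in s.
With the tool pointing down it reaches from about 350 to 775 mm from the base axis. Payload 3.1 kg.
Tool frame: the origin (TCP) lies at the very end of the fingers, on their centre line; the grasp point (between the pads) lies manip.hold_point_z behind it (manip.hold_point_z is the distance from the TCP to the grasp point, in mm); y points along the fingers, z is the direction in which the jaws open and shut, and the axes are right-handed (so a half turn about y gives the same grasp; the last joint's range is limited). The gripper opens to 85 mm and grips with 20 to 120 N. Pads are 22 mm wide; open, the fingers measure 114 mm over their backs; the gripper's body (76 mm by 85 mm) begins 54 mm behind the grasp point. The pads swing forward as they close: fully open they stand 13 mm farther back than shut.
Start: joints at [-2.389, 17.813, 0.802, 86.603, -0.252, 75.585, -1.558], TCP at [550.017, 0.031, 196.604] pointing down, gripper open.
Joint ranges: [-154.91, 154.91], [-16.99, 109.72], [-72.82, 74.43], [7.12, 147.25], [-82.49, 262.49], [11.32, 116.49], [-174.64, 174.64]. Speed limits (degrees/s): [159.86, 159.86, 180, 180, 180, 180, 180].

## Interface

Orientations are given as [roll, pitch, yaw] about the fixed x, y, z axes, in that order (R = Rz(yaw) Ry(pitch) Rx(roll)).
In Python, from workcell import telemetry, viewer, order, manip gives the robot as it stands.
- The arm moves only by the shell command python3 -m creep 'ROWS' [FORCE]. ROWS is a JSON object of lists of equal length, an entry for each row: "dp": the shift along the tool's x, y, z in m, a list of three; "dr": the turn, a rotation vector about the tool's x, y, z in degrees, a list of three; "fingers": the opening, from 0 (shut) to 1 (fully open). A call has 1 to 12 rows; each row shifts and turns the commanded pose from where the row before left it, along the tool's axes as they then stand; what a row does not reach is not made up. A row lasts 1/12 s, in which the tool goes at most 41.7 mm and 7.16 degrees, less where a joint would pass 70% of its speed; a pose out of reach is approached as far as the arm can. A call is refused whole if a number of a shift passes 0.0417 or a number of a turn 7.16, either way. A call with a gripper value outside its range is refused whole. The fingers move at their own pace and stop on an object; FORCE is the grip in N (left out, the last holds). Time passes only in rows, so rows that do not move let the fingers close. It gives the time, the measured TCP pose, the force and the opening at its end, in the units of the state.
- telemetry.read_state(): the state, without advancing time (a new reading comes with each control period).
- viewer.camera(name): name is "scene" or "side" or "wrist"; returns the picture (400x640x3 uint8, blue, green, red); there is no depth.
- viewer.camera_params(name): a dict with "fx", "fy", "cx", "cy" (pixels), "extrinsics" (4x4, takes a point from camera to world coordinates); the wrist camera has in their place "hand_eye" (4x4, takes a point from camera to tool coordinates, whose origin is the TCP and whose axes are the tool frame's). Camera axes: x right, y down, z forward; pixel columns grow to the right and rows downward; lengths in mm; the calibration is good to about 2 mm. A picture is of the moment at which its call begins: read the wrist's pose just before it. camera_params takes no time and is no camera call.
- order.finish_job(): hands the job in, once; it reports no verdict.
The state is a dict: "time_s": time; "joints": joint angles; "joint_vel": joint speeds; "joint_torque": joint torques, N m; "ee_pos": TCP position; "orientation": TCP orientation; "wrist_force": force on the tool from outside, world axes, zero at the start; "wrist_torque": the same for the moment, N m; "width": finger opening in mm.
Only numpy, scipy, OpenCV 4.12 (cv2) and the standard library are available. Lean on these libraries where they do the work, as an engineer would, in place of code of your own. Each camera call takes 0.05 s, during which the arm holds its last target. There are 200 camera calls.

## Working session

There is one attempt and no reset: what is moved stays moved. The work goes in short steps, Python scripts to look and compute and a shell command to move; the robot and the scene stay as the last step left them, time stands still between calls to the robot, and variables do not carry over. Pictures are saved under pics/ and viewed, about 8 in all and at most 12, crops included, and the job is handed in when it is done.

```bash
mkdir -p pics; ls
python3 - <<'E'
from workcell import telemetry, viewer, order, manip
import cv2
s=telemetry.read_state();print(s, manip.hold_point_z)
for n in("scene","side","wrist"):
    p=viewer.camera_params(n);print(n,p)
    cv2.imwrite(f"pics/{n}0.png",viewer.camera(n))
E
```

```text
pics
{'time_s': 0.0, 'joints': array([-2.38680696, 17.86333037,  0.80000078, 86.69312297, -0.25492852,
       75.58401921, -1.55760009]), 'joint_vel': array([-0.00780891, -0.12985176, -0.04674393, -0.08318564,  0.11527289,
        0.01134716, -0.02817957]), 'joint_torque': array([-8.45983850e-04, -3.79911804e+01,  1.45537080e-01, -2.30588043e+01,
        1.22032766e-02,  1.37352623e-02,  4.05736500e-06]), 'ee_pos': array([5.49176730e+02, 1.96543934e-02, 1.95485164e+02]), 'orientation': array([-9.01386911e+01, -2.41445669e-03, -8.99962916e+01]), 'wrist_force': array([-0.55853582, -1.08350033, -0.22659542]), 'wrist_torque': array([0.01709657, 0.00140585, 0.04501369]), 'width': 85.23952444037664} 18.700000000000003
scene {'fx': 501.6894555231393, 'fy': 501.6894555231393, 'cx': 319.16088139540284, 'cy': 195.35949413386314, 'extrinsics': array([[-8.26882936e-01,  3.89910749e-01, -4.05258212e-01,
         1.03786369e+03],
       [ 5.62292349e-01,  5.85504968e-01, -5.83961683e-01,
         7.89777737e+02],
       [ 9.58775907e-03, -7.10741543e-01, -7.03387897e-01,
         1.01299833e+03],

[... 313 characters left out ...]
-01, -4.52921551e-01,  5.56516516e-01,
        -5.28128651e+02],
       [ 7.01253300e-03, -7.79860777e-01, -6.25913726e-01,
         6.18422781e+02],
       [ 0.00000000e+00,  0.00000000e+00,  0.00000000e+00,
         1.00000000e+00]])}
wrist {'fx': 333.10086516123715, 'fy': 333.10086516123715, 'cx': 318.7296510477707, 'cy': 201.94970143746644, 'hand_eye': array([[-1.12769877e-03,  9.50042486e-01,  3.12118572e-01,
        -8.00741461e+01],
       [ 5.77155328e-04, -3.12118100e-01,  9.50043135e-01,
        -1.76835491e+02],
       [ 9.99999198e-01,  1.25150337e-03, -1.96346886e-04,
         1.38318306e+00],
       [ 0.00000000e+00,  0.00000000e+00,  0.00000000e+00,
         1.00000000e+00]])}
```

View pics/scene0.png

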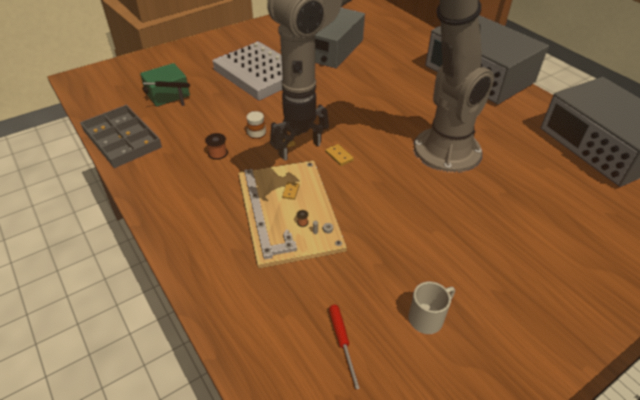

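View pics/wrist0.png

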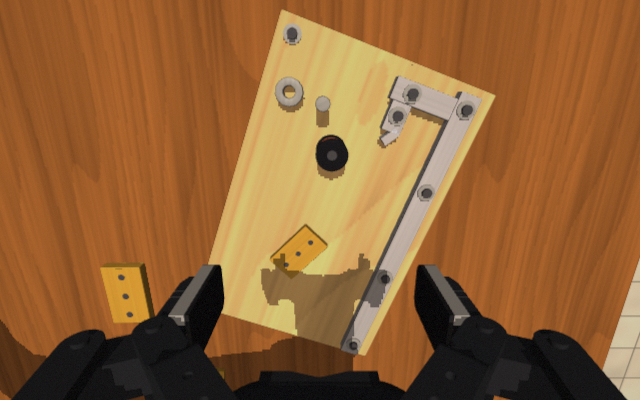

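```bash
cat > h.py <<'E'
import numpy as np, cv2
from scipy.spatial.transform import Rotation as Ro
from workcell import telemetry, viewer
def T(s=None):
    s=s or telemetry.read_state(); M=np.eye(4)
    M[:3,:3]=Ro.from_euler('xyz',s['orientation'],degrees=True).as_matrix(); M[:3,3]=s['ee_pos']; return M
def pix2w(name,uv,z,Tw=None):
    p=viewer.camera_params(name)
    E=Tw@p['hand_eye'] if name=='wrist' else p['extrinsics']
    uv=np.atleast_2d(uv).astype(float); z=np.broadcast_to(z,len(uv))
    d=np.c_[(uv[:,0]-p['cx'])/p['fx'],(uv[:,1]-p['cy'])/p['fy'],np.ones(len(uv))]@E[:3,:3].T
    return E[:3,3]+d*((z-E[2,3])/d[:,2])[:,None]
E
python3 - <<'E'
from h import *
Tw=T(); np.save('T0.npy',Tw)
# board top corners: img TL = jig(-115,175), TR=(115,175), BR=(115,-175)
uv=[(283,10),(495,96),(363,355)];P=pix2w('wrist',uv,18,Tw);print(P.round(1))
print(np.linalg.norm(P[0]-P[1]),np.linalg.norm(P[1]-P[2]))
for a,b in((0,1),(1,2)):
    d=P[b]-P[a];print(np.degrees(np.arctan2(d[1],d[0])))
im=cv2.imread('pics/wrist0.png')
c=cv2.resize(im[200:300,240:400],None,fx=5,fy=5,interpolation=cv2.INTER_CUBIC)
c=cv2.convertScaleAbs(c,alpha=1.3)
cv2.imwrite('pics/c1.png',c)
E
```

```text
[[ 516.5  153.9   18. ]
 [ 728.8   76.9   18. ]
 [ 609.  -248.9   18. ]]
225.88101482219844 347.1107540136485
-19.922581703966927
-110.19108903851172
```

View pics/c1.png

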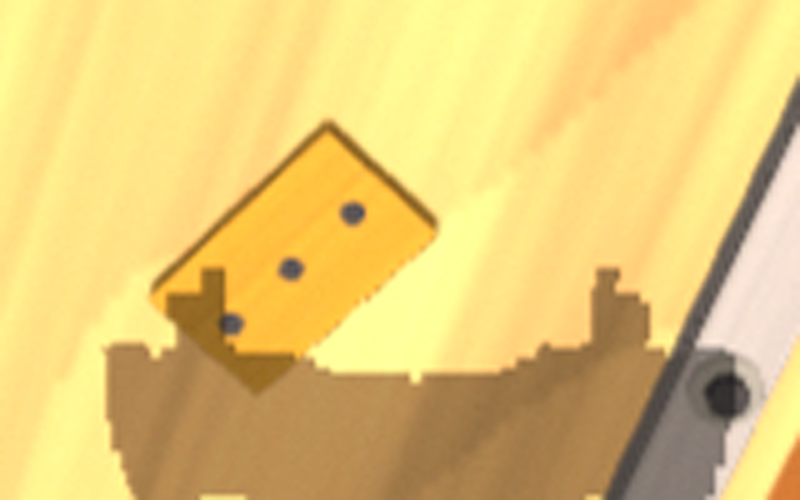

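The wrist views show the board turned about -20°, the plate around (300,250) px, with its long side turned further from the rail's direction, and the coil, post and collar left of the pocket; the slightly longer bar on the bench at (125,293) is the decoy. I'll put this in numbers.

```bash
cat >> h.py <<'E'
from scipy.optimize import least_squares
def fit(A,B): # rigid 2D B=R A + t
    f=lambda q:(np.c_[np.cos(q[2])*A[:,0]-np.sin(q[2])*A[:,1]+q[0],np.sin(q[2])*A[:,0]+np.cos(q[2])*A[:,1]+q[1]]-B).ravel()
    r=least_squares(f,[B[:,0].mean(),B[:,1].mean(),-0.3]);return r.x,r.fun.reshape(-1,2)
def tojig(q,P):
    P=np.atleast_2d(P)[:,:2]-q[:2];c,s=np.cos(q[2]),np.sin(q[2]);return np.c_[c*P[:,0]+s*P[:,1],-s*P[:,0]+c*P[:,1]]
def fromjig(q,P):
    P=np.atleast_2d(P);c,s=np.cos(q[2]),np.sin(q[2]);return np.c_[c*P[:,0]-s*P[:,1]+q[0],s*P[:,0]+c*P[:,1]+q[1]]
E
python3 - <<'E'
from h import *
Tw=np.load('T0.npy')
P=pix2w('wrist',[(283,10),(495,96),(363,355)],18,Tw)[:,:2]
q,r=fit(np.array([(-115,175),(115,175),(115,-175.)]),P);print(q[:2],np.degrees(q[2]),r.round(1));np.save('q.npy',q)
cr=np.array([(328,122),(438,225),(255,395),(152,290)])/5+[240,200]
C=pix2w('wrist',cr,28,Tw);J=tojig(q,C);print('plate corners',J.round(1),J.mean(0),C.mean(0))
for i in range(4):d=J[(i+1)%4]-J[i];print(np.hypot(*d),np.degrees(np.arctan2(d[1],d[0])))
for n,uv,z in(('coil top',(332,150),52),('post top',(323,103),58),('collar',(289,91),32),('stoptop',[(395,77)],32),('rail screws',[(467,108),(426,192),(385,278),(353,345)],32),('face foot',[(345,337),(448,115)],18),('stop bolt',(413,93),32)):
    print(n,tojig(q,pix2w('wrist',uv,z,Tw)).round(1).tolist())
E
```

```text
[561.95901137 -47.48807117] -20.239214708394766 [[-1.9  2.6]
 [ 1.6  0. ]
 [ 0.3 -2.6]]
plate corners [[-20.4 -20.3]
 [ 11.5 -35.4]
 [-13.3 -91.6]
 [-44.5 -73.7]] [-16.65641614 -55.25204498] [527.21710399 -93.56653192  28.        ]
35.28685673225114 -25.24638315937991
61.441171871347635 -113.8123188223006
35.91774341242892 150.21337364659632
58.58757543906113 65.75067191968877
coil top [[-24.8, 70.7]]
post top [[-48.3, 108.5]]
collar [[-82.6, 106.9]]
stoptop [[8.5, 154.2]]
rail screws [[86.7, 152.7], [87.0, 60.9], [88.3, -49.8], [89.5, -151.3]]
face foot [[80.9, -154.1], [77.5, 141.2]]
stop bolt [[30.9, 147.0]]
```

```bash
python3 - <<'E'
from h import *
Tw=np.load('T0.npy')
B=np.vstack([pix2w('wrist',[(283,10),(495,96),(363,355)],18,Tw),pix2w('wrist',[(467,108),(426,192),(385,278),(353,345)],32,Tw)])[:,:2]
# rail screws: only x=86 known
A=np.array([(-115,175),(115,175),(115,-175.)])
def f(q): 
    J=tojig(q,B); return np.r_[(J[:3]-A).ravel(),J[3:,0]-86]
q=least_squares(f,[562,-47,-.35]).x; print(q[:2],np.degrees(q[2]),f(q).round(1)); np.save('q.npy',q)
cr=np.array([(328,122),(438,225),(255,395),(152,290)])/5+[240,200]
J=tojig(q,pix2w('wrist',cr,28,Tw));print(J.round(1),J.mean(0)); print(tojig(q,[550.017,.031]), fromjig(q,[(-66,-58),(57,105)]))
E
python3 -m creep '{"dp":[[0,0,0],[0,0,0],[0,0,0],[0,0,0],[0,0,0],[0,0,0],[0,0,0],[0,0,0],[0,0,0],[0,0,0],[0,0,0]],"dr":[[0,-7.03,0],[0,-7.03,0],[0,-7.03,0],[0,-7.03,0],[0,-7.03,0],[0,-7.03,0],[0,-7.03,0],[0,-7.03,0],[0,-7.03,0],[0,-7,0],[0,0,0]],"fingers":[0.35,0.35,0.35,0.35,0.35,0.35,0.35,0.35,0.35,0.35,0.35]}'
```

```text
[563.00509544 -48.02641762] -20.019080060485066 [ 2.2 -1.2 -2.  -0.8 -3.   2.1  0.2  0.   0.9  1.7]
[[-21.6 -20.1]
 [ 10.2 -35.3]
 [-14.8 -91.4]
 [-45.9 -73.4]] [-18.03574722 -55.03993245]
[[-28.65497989  40.70747031]] [[481.13758608 -79.92799925]
 [652.50605016  31.11635908]]
time_s: 1.07
ee_pos: [549.7, -0.0, 196.2]
orientation: [-90.0, 0.1, -19.6]
wrist_force: [-0.4, -0.3, -0.2]
width: 29.9
```

```bash
python3 -m creep '{"dp":[[-0.014,0,-0.033],[-0.014,0,-0.033],[-0.014,0,-0.033],[0,0.0365,0],[0,0.0365,0],[0,0.0365,0],[0,0.0365,0],[0,0,0],[0,0,0]],"dr":[[0,0,0],[0,0,0],[0,0,0],[0,0,0],[0,0,0],[0,0,0],[0,0,0],[0,0,0],[0,0,0]],"fingers":[0.35,0.35,0.35,0.35,0.35,0.35,0.35,0.35,0.35]}'
python3 - <<'E'
from h import *
q=np.load('q.npy');Tw=T();print(tojig(q,Tw[:3,3]),Tw[2,3]);np.save('T1.npy',Tw)
w=viewer.camera('wrist');s=viewer.camera('side')
cv2.imwrite('pics/w1.png',w)
c=cv2.resize(s[150:350,200:500],(450,300));cv2.imwrite('pics/v1.png',np.vstack([cv2.resize(w,(450,281)),c]))
E
```

```text
time_s: 1.82
ee_pos: [475.0, -78.7, 49.3]
orientation: [-90.1, 0.3, -19.8]
wrist_force: [0.7, 0.1, 0.2]
width: 29.8
[[-72.17411652 -58.98428921]] 49.31789569217183
```

View pics/v1.png

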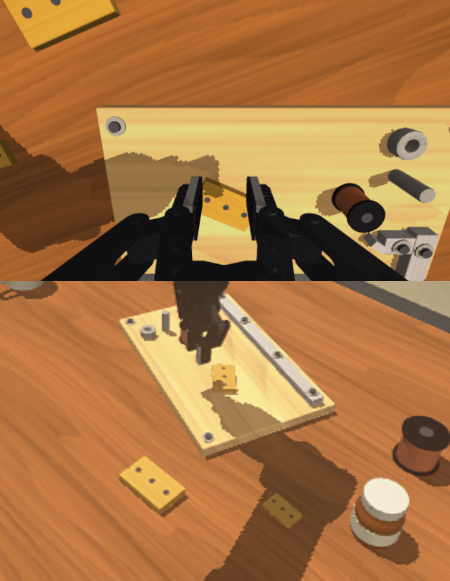

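Run:
```python
from h import *
q=np.load('q.npy');Tw=np.load('T1.npy')
print(tojig(q,pix2w('wrist',[(137,152)],18,Tw)), 'near board edge x should be -115, y -175')
print(tojig(q,pix2w('wrist',[(289,257)],28,Tw)))
c=cv2.imread('pics/w1.png')[230:400,220:440];cv2.imwrite('pics/c2.png',cv2.resize(c,None,fx=3,fy=3))
```

```text
[[-115.24620627 -172.82781269]] near board edge x should be -115, y -175
[[-47.72244003 -78.04492879]]
```

View pics/c2.png

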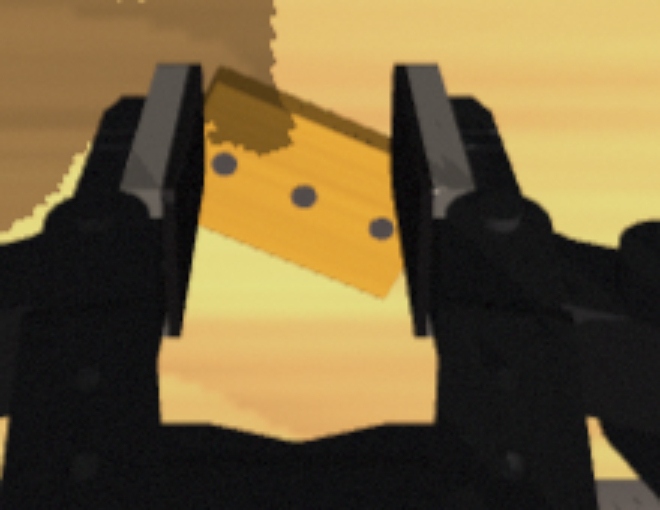

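```bash
python3 -m creep '{"dp":[[0,0.014,0],[0,0.010,0],[0,0.004,0],[0,0,0],[0,0,0]],"dr":[[0,0,0],[0,0,0],[0,0,0],[0,0,0],[0,0,0]],"fingers":[0.35,0.35,0.35,0.35,0.35]}'
```

```text
time_s: 2.33
ee_pos: [477.7, -79.0, 23.3]
orientation: [-90.0, -0.1, -19.7]
wrist_force: [0.1, -0.6, -0.4]
width: 29.7
```

```bash
python3 -m creep '{"dp":[[0.004,0.002,0],[0.005,0,0],[0.005,0,0],[0.005,0,0],[0.005,0,0],[0.005,0,0],[0.005,0,0],[0.005,0,0],[0.005,0,0],[0.005,0,0],[0.005,0,0],[0.005,0,0]],"dr":[[0,0,0],[0,0,0],[0,0,0],[0,0,0],[0,0,0],[0,0,0],[0,0,0],[0,0,0],[0,0,0],[0,0,0],[0,0,0],[0,0,0]],"fingers":[0.35,0.35,0.35,0.35,0.35,0.35,0.35,0.35,0.35,0.35,0.35,0.35]}'
python3 - <<'E'
from h import *
q=np.load('q.npy');Tw=T();print(tojig(q,Tw[:3,3]),Tw[2,3]);np.save('T2.npy',Tw)
w=viewer.camera('wrist');s=viewer.camera('side')
cv2.imwrite('pics/w2.png',w);cv2.imwrite('pics/s2.png',s)
cv2.imwrite('pics/v2.png',np.vstack([cv2.resize(w[200:],(640,200)),cv2.resize(s[150:300,230:470],(560,350))[:,:,:] if 0 else cv2.resize(s[150:300,230:486],(640,375))]))
E
```

```text
time_s: 3.33
ee_pos: [533.1, -99.1, 20.6]
orientation: [-90.0, 0.0, -19.7]
wrist_force: [-0.2, -0.1, 0.6]
width: 30.2
[[-10.64392736 -58.21884017]] 20.57002625394424
```

View pics/v2.png

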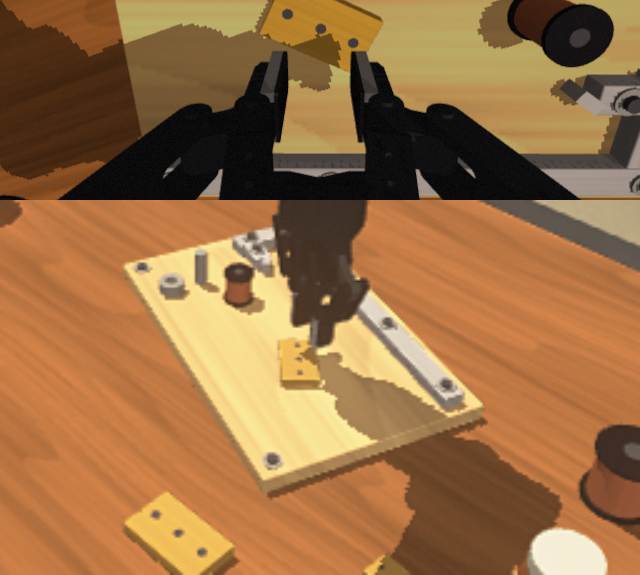

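Run:
```python
from h import *
q=np.load('q.npy');Tw=np.load('T2.npy')
print(tojig(q,pix2w('wrist',[(287,214),(320,229),(353,243)],28,Tw)))
print(tojig(q,pix2w('wrist',[(124,200),(400,354)],[18,18],Tw)))
# side: fingertip & dimples, crop offset (230,150), scale .4
f=lambda u,v:(230+u*.4,150+(v-200)*.4)
print(tojig(q,pix2w('side',[f(297,345),f(299,358),f(299,373)],28,Tw)))
p=viewer.camera_params('side');E=np.linalg.inv(p['extrinsics'])
for x in(-22,-11,0):
  for y in(-43+0,-73):
   for z in(20,30,45):
    P=E@np.r_[fromjig(q,[(x+0,y)])[0],z,1];print(x,y,z,(p['fx']*P[:2]/P[2]+[p['cx'],p['cy']]).round(1))
cv2.imwrite('pics/c3.png',np.hstack([cv2.resize(cv2.imread('pics/s2.png')[180:250,320:400],(560,490))]))
```

```text
[[-26.88268258 -74.95935019]
 [-18.22025282 -57.02233995]
 [ -9.90502498 -38.56081361]]
[[ -31.02716355 -168.01885916]
 [  75.62032656   -3.01024526]]
[[-12.62162839 -39.82604521]
 [-20.08878956 -57.88953733]
 [-30.40588196 -77.12538697]]
-22 -43 20 [345.8 212.3]
-22 -43 30 [346.1 209.1]
-22 -43 45 [346.4 204.4]
-22 -73 20 [351.7 219.7]
-22 -73 30 [352.  216.6]
-22 -73 45 [352.4 211.8]
-11 -43 20 [349.8 211.1]
-11 -43 30 [350.1 208. ]
-11 -43 45 [350.5 203.2]
-11 -73 20 [355.7 218.5]
-11 -73 30 [356.  215.3]
-11 -73 45 [356.5 210.6]
0 -43 20 [353.7 209.9]
0 -43 30 [354.  206.8]
0 -43 45 [354.5 202.1]
0 -73 20 [359.7 217.3]
0 -73 30 [360.  214.1]
0 -73 45 [360.6 209.4]
```

View pics/c3.png

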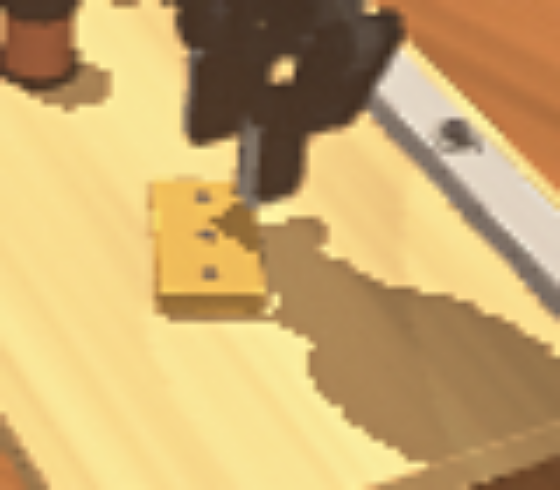

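The picture shows the plate unmoved, with centre at jig (-18,-57). The finger ends sit about 25 mm higher than the reported TCP, so they passed over the plate. I'll go back behind it and descend in guarded steps.

```bash
python3 -m creep '{"dp":[[-0.02,0,0],[-0.02,0,0],[-0.022,0,0],[0,0.005,0],[0,0.004,0],[0,0.002,0],[0,0,0],[0,0,0]],"dr":[[0,0,0],[0,0,0],[0,0,0],[0,0,0],[0,0,0],[0,0,0],[0,0,0],[0,0,0]],"fingers":[0.35,0.35,0.35,0.35,0.35,0.35,0.35,0.35]}'
python3 -m creep '{"dp":[[0,0.003,0],[0,0.002,0],[0,0,0],[0,0,0]],"dr":[[0,0,0],[0,0,0],[0,0,0],[0,0,0]],"fingers":[0.35,0.35,0.35,0.35]}'
python3 - <<'E'
from h import *
q=np.load('q.npy');Tw=T();print(tojig(q,Tw[:3,3]),Tw[2,3])
cv2.imwrite('pics/w3.png',viewer.camera('wrist'));s=viewer.camera('side');cv2.imwrite('pics/s3.png',s)
cv2.imwrite('pics/c4.png',cv2.resize(s[170:250,300:400],(700,560)))
E
```

```text
time_s: 4.1
ee_pos: [475.1, -78.3, 9.5]
orientation: [-90.0, -0.0, -19.8]
wrist_force: [0.8, 0.6, -0.0]
width: 30.1
time_s: 4.43
ee_pos: [474.1, -78.0, 4.4]
orientation: [-90.0, 0.0, -19.7]
wrist_force: [0.3, -0.8, -0.9]
width: 30.0
[[-73.2341065  -58.57393931]] 4.356261257980928
```

View pics/c4.png

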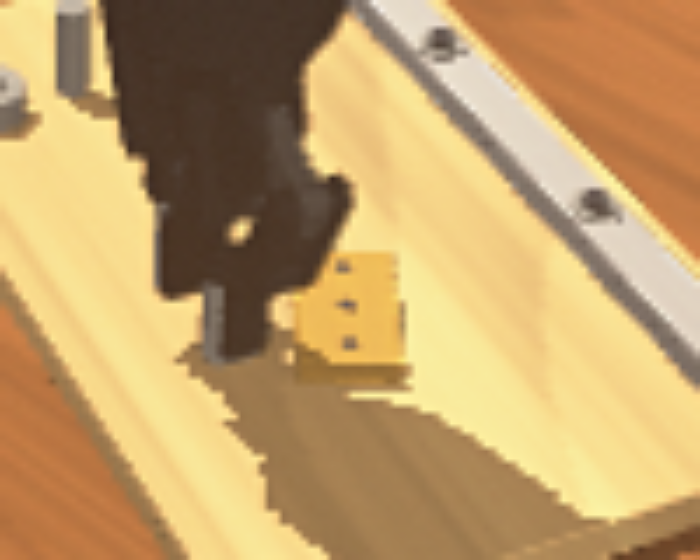

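```bash
python3 - <<'E'
from h import *
q=np.load('q.npy')
p=viewer.camera_params('side');E=np.linalg.inv(p['extrinsics'])
for x in(-84,-62):
  for y in(-73.5,-88):
   for z in(18,24,30):
    P=E@np.r_[fromjig(q,[(x,y)])[0],z,1];print(x,y,z,((p['fx']*P[:2]/P[2]+[p['cx'],p['cy']]-[300,170])*7).round(0))
E
python3 -m creep '{"dp":[[0,0.002,0],[0,0.002,0],[0,0,0],[0,0,0]],"dr":[[0,0,0],[0,0,0],[0,0,0],[0,0,0]],"fingers":[0.35,0.35,0.35,0.35]}'
```

```text
-84 -73.5 18 [199. 403.]
-84 -73.5 24 [199. 390.]
-84 -73.5 30 [200. 376.]
-84 -88 18 [218. 430.]
-84 -88 24 [218. 417.]
-84 -88 30 [219. 404.]
-62 -73.5 18 [258. 385.]
-62 -73.5 24 [258. 372.]
-62 -73.5 30 [259. 359.]
-62 -88 18 [277. 412.]
-62 -88 24 [278. 399.]
-62 -88 30 [279. 385.]
time_s: 4.87
ee_pos: [474.0, -78.0, 0.4]
orientation: [-90.0, 0.0, -19.7]
wrist_force: [-0.4, -0.5, 0.1]
width: 29.6
```

```bash
python3 -m creep '{"dp":[[0,0.003,0],[0,0.003,0],[0,0,0],[0,0,0]],"dr":[[0,0,0],[0,0,0],[0,0,0],[0,0,0]],"fingers":[0.35,0.35,0.35,0.35]}'
python3 -m creep '{"dp":[[0,0.002,0],[0,0,0],[0,0,0]],"dr":[[0,0,0],[0,0,0],[0,0,0]],"fingers":[0.35,0.35,0.35]}'
python3 - <<'E'
from h import *
q=np.load('q.npy');Tw=T();print(tojig(q,Tw[:3,3]),Tw[2,3])
s=viewer.camera('side');w=viewer.camera('wrist');cv2.imwrite('pics/w4.png',w);cv2.imwrite('pics/s4.png',s)
cv2.imwrite('pics/c5.png',np.hstack([cv2.resize(s[190:240,310:370],(420,350)),cv2.resize(w[220:340,240:380],(375,350))]))
E
```

```text
time_s: 5.2
ee_pos: [473.9, -78.0, -5.7]
orientation: [-90.0, 0.0, -19.7]
wrist_force: [-1.3, -0.3, 0.1]
width: 29.8
time_s: 5.45
ee_pos: [474.2, -78.0, -7.5]
orientation: [-90.0, 0.0, -19.7]
wrist_force: [0.0, 0.5, -0.4]
width: 30.3
[[-73.21938037 -58.53474278]] -7.473817759232358
```

View pics/c5.png

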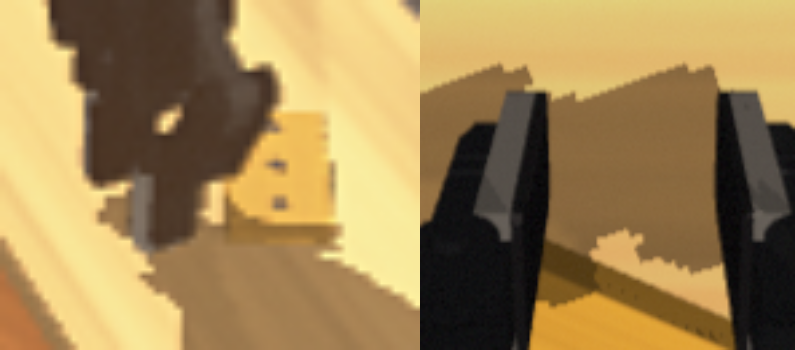

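```bash
for i in 1 ; do python3 -m creep '{"dp":[[0,0.002,0],[0,0,0],[0,0,0]],"dr":[[0,0,0],[0,0,0],[0,0,0]],"fingers":[0.35,0.35,0.35]}'; done
python3 -m creep '{"dp":[[0,0.0015,0],[0,0,0],[0,0,0]],"dr":[[0,0,0],[0,0,0],[0,0,0]],"fingers":[0.35,0.35,0.35]}'
python3 - <<'E'
from h import *
# tip height from wrist picture w4: both fingers' tip, -x side edge; inner faces assumed z=-15,+15 (tool)
p=viewer.camera_params('wrist');H=p['hand_eye']
sc=375/140
for (u1,u2,v) in [(548-420,718-420,92)]:
    u1=240+u1/sc;u2=240+u2/sc;v=220+v/(350/120)
    Zc=30*p['fx']/(u2-u1);print(u1,u2,v,Zc,H[:3,:3]@[0,(v-p['cy'])/p['fy']*Zc,Zc]+H[:3,3])
# shadow vs tip: board surface distance along the tip ray
E
```

```text
time_s: 5.8
ee_pos: [474.1, -78.0, -9.5]
orientation: [-90.0, 0.0, -19.7]
wrist_force: [-0.3, 0.0, -0.4]
width: 30.1
time_s: 6.05
ee_pos: [474.1, -78.0, -11.0]
orientation: [-90.0, 0.0, -19.7]
wrist_force: [-0.4, 0.8, 0.4]
width: 30.0
287.7866666666667 351.25333333333333 251.54285714285714 157.4531400447025 [ -7.40594317 -34.4874695    0.56107453]
```

```bash
python3 -m creep '{"dp":[[0,0.0015,0],[0,0,0],[0,0,0]],"dr":[[0,0,0],[0,0,0],[0,0,0]],"fingers":[0.35,0.35,0.35]}'
python3 -m creep '{"dp":[[0,0.0015,0],[0,0,0],[0,0,0]],"dr":[[0,0,0],[0,0,0],[0,0,0]],"fingers":[0.35,0.35,0.35]}'
```

```text
time_s: 6.3
ee_pos: [474.1, -78.0, -12.5]
orientation: [-90.0, 0.0, -19.7]
wrist_force: [-1.9, 0.3, -0.6]
width: 29.7
time_s: 6.55
ee_pos: [474.1, -78.0, -14.0]
orientation: [-90.0, 0.0, -19.7]
wrist_force: [0.1, -0.1, -0.7]
width: 29.8
```

```bash
python3 -m creep '{"dp":[[0,0.0015,0],[0,0,0],[0,0,0]],"dr":[[0,0,0],[0,0,0],[0,0,0]],"fingers":[0.35,0.35,0.35]}'
python3 -m creep '{"dp":[[0,0.0015,0],[0,0,0],[0,0,0]],"dr":[[0,0,0],[0,0,0],[0,0,0]],"fingers":[0.35,0.35,0.35]}'
```

```text
time_s: 6.8
ee_pos: [474.2, -77.9, -15.5]
orientation: [-90.0, 0.0, -19.7]
wrist_force: [0.0, -0.1, 0.5]
width: 30.1
time_s: 7.05
ee_pos: [474.2, -78.0, -17.0]
orientation: [-90.0, 0.0, -19.7]
wrist_force: [-0.2, 0.4, 0.9]
width: 30.0
```

```bash
python3 -m creep '{"dp":[[0,0.0015,0],[0,0,0],[0,0,0]],"dr":[[0,0,0],[0,0,0],[0,0,0]],"fingers":[0.35,0.35,0.35]}'
python3 - <<'E'
from h import *
s=viewer.camera('side');w=viewer.camera('wrist');cv2.imwrite('pics/w5.png',w);cv2.imwrite('pics/s5.png',s)
# shadow gap above the left fingertip: columns 270..286, rows 235..256, brightness for w4 & w5
for n in('w4','w5'):
    g=cv2.cvtColor(cv2.imread(f'pics/{n}.png'),cv2.COLOR_BGR2GRAY);print(n,[g[235:258,c].tolist() for c in (276,282)])
E
```

```text
time_s: 7.3
ee_pos: [474.3, -78.0, -17.1]
orientation: [-90.0, -0.0, -19.7]
wrist_force: [-4.2, 0.9, 10.4]
width: 29.9
w4 [[192, 191, 190, 190, 189, 189, 189, 188, 152, 107, 111, 111, 113, 114, 115, 108, 82, 73, 79, 79, 81, 81, 81], [192, 192, 190, 189, 188, 188, 189, 189, 188, 189, 191, 186, 180, 182, 191, 180, 119, 66, 60, 50, 43, 34, 28]]
w5 [[196, 195, 195, 195, 194, 193, 193, 193, 192, 191, 190, 189, 189, 188, 189, 173, 117, 76, 81, 81, 80, 80, 81], [197, 196, 195, 195, 194, 194, 193, 193, 192, 192, 191, 189, 189, 189, 182, 160, 108, 64, 59, 48, 40, 35, 28]]
```

Contact came at TCP z = -17, so the fingertips are 35 mm behind the reported TCP. I'll lift about 3 mm and push.

```bash
python3 -m creep '{"dp":[[0,-0.004,0],[0,0,0],[0.005,0,0],[0.006,0,0],[0.006,0,0],[0.006,0,0],[0.006,0,0],[0.006,0,0],[0.006,0,0],[0.006,0,0],[0.006,0,0],[0.006,0,0]],"dr":[[0,0,0],[0,0,0],[0,0,0],[0,0,0],[0,0,0],[0,0,0],[0,0,0],[0,0,0],[0,0,0],[0,0,0],[0,0,0],[0,0,0]],"fingers":[0.35,0.35,0.35,0.35,0.35,0.35,0.35,0.35,0.35,0.35,0.35,0.35]}'
python3 - <<'E'
from h import *
q=np.load('q.npy');Tw=T();print(tojig(q,Tw[:3,3]),Tw[2,3])
s=viewer.camera('side');w=viewer.camera('wrist');cv2.imwrite('pics/w6.png',w);cv2.imwrite('pics/s6.png',s)
cv2.imwrite('pics/c6.png',np.hstack([cv2.resize(s[160:250,310:410],(400,360)),cv2.resize(w[200:400,220:420],(360,360))]))
E
```

```text
time_s: 8.4
ee_pos: [530.3, -97.9, -14.5]
orientation: [-90.0, 0.0, -19.7]
wrist_force: [-0.5, -0.1, -0.8]
width: 29.9
[[-13.63093486 -58.04804692]] -14.533131234277116
```

View pics/c6.png

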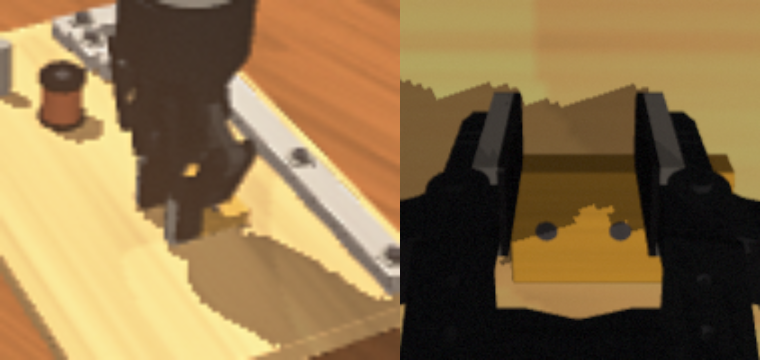

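Run:
```python
from h import *
q=np.load('q.npy');Tw=T()
f=lambda u,v:(220+(u-400)/1.8,200+v/1.8)
print(tojig(q,pix2w('wrist',[f(514,281),f(660,281),f(525,172),f(730,172),f(546,231),f(620,231)],28,Tw)))
print(tojig(q,pix2w('wrist',[f(525,155),f(733,155)],18,Tw)))
```

```text
[[ 34.40332544 -75.00154093]
 [ 34.1404423  -34.3192814 ]
 [ -0.86963366 -71.17554768]
 [ -1.20667409 -17.82981123]
 [ 17.57661543 -65.9058389 ]
 [ 17.44892427 -45.93363155]]
[[ 4.05487026e-01 -7.20434382e+01]
 [ 4.30237288e-02 -1.44849357e+01]]
```

```bash
python3 -m creep '{"dp":[[-0.006,0,0],[0,0,0.012],[0,0,0],[0.005,0,0],[0.004,0,0],[0.005,0,0],[0.005,0,0],[0.005,0,0],[0.005,0,0],[0.005,0,0],[0.005,0,0],[0.002,0,0]],"dr":[[0,0,0],[0,0,0],[0,0,0],[0,0,0],[0,0,0],[0,0,0],[0,0,0],[0,0,0],[0,0,0],[0,0,0],[0,0,0],[0,0,0]],"fingers":[0.35,0.35,0.35,0.35,0.35,0.35,0.35,0.35,0.35,0.35,0.35,0.35]}'
python3 -m creep '{"dp":[[0.002,0,0],[0.002,0,0],[0.001,0,0],[0,0,0]],"dr":[[0,0,0],[0,0,0],[0,0,0],[0,0,0]],"fingers":[0.35,0.35,0.35,0.35]}'
python3 -m creep '{"dp":[[0.001,0,0],[0.001,0,0],[0,0,0]],"dr":[[0,0,0],[0,0,0],[0,0,0]],"fingers":[0.35,0.35,0.35]}'
python3 - <<'E'
from h import *
q=np.load('q.npy');Tw=T();print(tojig(q,Tw[:3,3]),Tw[2,3])
E
```

```text
time_s: 9.5
ee_pos: [567.9, -99.0, -14.4]
orientation: [-90.0, -0.1, -19.8]
wrist_force: [-0.3, 0.5, 0.5]
width: 30.0
time_s: 9.83
ee_pos: [571.9, -100.3, -14.4]
orientation: [-90.0, -0.0, -19.7]
wrist_force: [-0.5, 0.5, 1.5]
width: 30.1
time_s: 10.08
ee_pos: [572.5, -100.4, -14.5]
orientation: [-90.0, 0.1, -19.7]
wrist_force: [-3.3, 1.3, 2.2]
width: 29.6
[[ 26.8240629  -45.96989175]] -14.487257070199052
```

```bash
python3 -m creep '{"dp":[[0.001,0,0],[0.001,0,0],[0,0,0],[0,0,0]],"dr":[[0,0,0],[0,0,0],[0,0,0],[0,0,0]],"fingers":[0.35,0.35,0.35,0.35]}'
python3 - <<'E'
from h import *
q=np.load('q.npy');Tw=T();print(tojig(q,Tw[:3,3]),Tw[2,3]);np.save('T7.npy',Tw)
w=viewer.camera('wrist');cv2.imwrite('pics/w7.png',w)
cv2.imwrite('pics/c7.png',cv2.resize(w[200:400,170:470],(780,520)))
E
```

```text
time_s: 10.42
ee_pos: [572.4, -100.4, -14.7]
orientation: [-90.0, 0.3, -19.7]
wrist_force: [-7.4, 1.5, 4.3]
width: 30.4
[[ 26.7494315  -46.00501524]] -14.710557931662969
```

```bash
python3 -m creep '{"dp":[[-0.004,0,0],[-0.005,0,0],[-0.006,0,0],[0,-0.03,0],[0,-0.03,0],[0,0,0]],"dr":[[0,0,0],[0,0,0],[0,0,0],[0,0,0],[0,0,0],[0,0,0]],"fingers":[0.35,0.35,0.35,0.35,0.35,0.35]}'
python3 -m creep '{"dp":[[0,0,0],[0,0,0],[0,0,0],[0,0,0],[0,0,0],[0,0,0],[0,0,0],[0,0,0],[0,0,0],[0,0,0],[0,0,0],[0,0,0]],"dr":[[0,7,0],[0,7,0],[0,7,0],[0,7,0],[0,7,0],[0,7,0],[0,7,0],[0,7,0],[0,7,0],[0,7,0],[0,7,0],[0,7,0]],"fingers":[0.1,0.1,0.1,0.1,0.1,0.1,0.1,0.1,0.1,0.1,0.1,0.1]}'
python3 -m creep '{"dp":[[0,0,0],[0.028,0,0.018],[0.028,0,0.018],[0,0,0],[0,0,0]],"dr":[[0,6,0],[0,0,0],[0,0,0],[0,0,0],[0,0,0]],"fingers":[0.1,0.1,0.1,0.1,0.1]}'
python3 - <<'E'
from h import *
q=np.load('q.npy');Tw=T();print(tojig(q,Tw[:3,3]),Tw[2,3]);np.save('T8.npy',Tw)
w=viewer.camera('wrist');cv2.imwrite('pics/w8.png',w)
cv2.imwrite('pics/c8.png',cv2.resize(w,None,fx=1.25,fy=1.25))
E
```

```text
time_s: 10.97
ee_pos: [566.6, -97.1, 51.8]
orientation: [-89.9, -0.8, -19.7]
wrist_force: [1.8, -0.7, 0.6]
width: 30.3
time_s: 11.97
ee_pos: [561.6, -96.5, 45.8]
orientation: [-89.9, 0.0, -104.1]
wrist_force: [-0.2, 0.3, 0.3]
width: 8.5
time_s: 12.38
ee_pos: [576.1, -165.4, 45.9]
orientation: [-89.9, -0.1, -110.0]
wrist_force: [-1.0, 0.5, -0.6]
width: 8.5
[[  52.51480952 -105.79826844]] 45.85613482601868
```

View pics/c8.png

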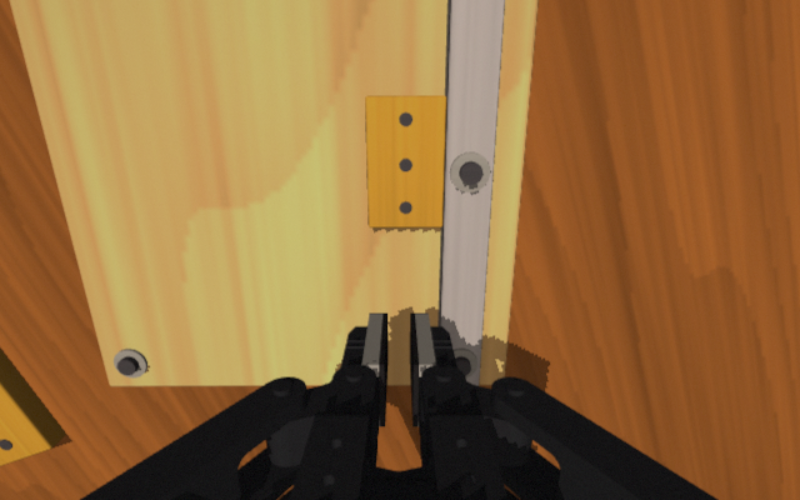

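```bash
python3 - <<'E'
from h import *
q=np.load('q.npy');Tw=np.load('T8.npy')
print(tojig(q,pix2w('wrist',np.array([(369,228),(443,228),(366,96),(446,96),(405,119),(405,208)])/1.25,28,Tw)))
print(tojig(q,pix2w('wrist',np.array([(447,20),(441,280)])/1.25,18,Tw)))
E
python3 -m creep '{"dp":[[0,0.03,0],[0,0.02,0],[0,0.006,0],[0,0.002,0],[0,0.001,0],[0,0,0],[0,0,0]],"dr":[[0,-0.3,0],[0,0,0],[0,0,0],[0,0,0],[0,0,0],[0,0,0],[0,0,0]],"fingers":[0.1,0.1,0.1,0.1,0.1,0.1,0.1]}'
```

```text
[[ 39.62532324 -76.86204437]
 [ 75.34903008 -76.85610493]
 [ 39.59377243 -17.17798199]
 [ 74.6065791  -17.14873244]
 [ 56.71396398 -26.7496816 ]
 [ 56.94461022 -67.03588885]]
[[  74.99468411   14.34279433]
 [  76.40020887 -107.96224006]]
time_s: 13.02
ee_pos: [577.5, -161.4, -11.9]
orientation: [-89.8, 0.0, -109.4]
wrist_force: [-0.0, -0.7, 0.7]
width: 8.6
```

```bash
python3 -m creep '{"dp":[[-0.004,0.002,0],[-0.004,0,0],[-0.004,0,0],[-0.004,0,0],[-0.004,0,0],[-0.004,0,0.0002],[-0.005,0,0.0001],[-0.005,0,0.0001],[-0.005,0,0.0001],[-0.005,0,0.0001],[-0.005,0,0.0001],[-0.005,0,0.0001]],"dr":[[0,0,0],[0,0,0],[0,0,0],[0,0,0],[0,0,0],[0,0,0],[0,0,0],[0,0,0],[0,0,0],[0,0,0],[0,0,0],[0,0,0]],"fingers":[0.1,0.1,0.1,0.1,0.1,0.1,0.1,0.1,0.1,0.1,0.1,0.1]}'
python3 - <<'E'
from h import *
q=np.load('q.npy');Tw=T();print(tojig(q,Tw[:3,3]),Tw[2,3]);np.save('T9.npy',Tw)
w=viewer.camera('wrist');cv2.imwrite('pics/w9.png',w)
hsv=cv2.cvtColor(w,cv2.COLOR_BGR2HSV);m=cv2.inRange(hsv,(10,170,150),(28,255,255))
n,l,st,c=cv2.connectedComponentsWithStats(m)
for i in range(1,n):
    if st[i,4]>300:
        k=cv2.findContours((l==i).astype(np.uint8),0,2)[0][0];ap=cv2.approxPolyDP(k,3,True)[:,0]
        print(st[i],ap.tolist(),tojig(q,pix2w('wrist',ap,28,Tw)).round(1).tolist())
E
```

```text
time_s: 14.02
ee_pos: [594.9, -110.1, -15.4]
orientation: [-90.0, -0.0, -109.4]
wrist_force: [-0.8, -1.1, 0.7]
width: 8.7
[[ 51.18813686 -47.36522039]] -15.430695646191289
[ 562   87   37  254 1665] [[563, 87], [584, 293], [588, 295], [591, 326], [597, 340], [583, 198]] [[144.0, 36.2], [175.4, -53.6], [177.5, -54.6], [183.5, -71.8], [188.6, -79.9], [163.0, -7.6]]
[ 578  100   30  246 1452] [[581, 100], [579, 136], [601, 330], [606, 345], [596, 216]] [[152.0, 31.6], [154.7, 18.0], [189.0, -74.1], [193.9, -82.9], [170.6, -15.6]]
[  286   117    90   138 11147] [[287, 117], [290, 253], [367, 254], [375, 118]] [[39.3, 24.0], [39.6, -34.7], [73.8, -34.8], [73.6, 24.0]]
[ 606  160   20  188 1349] [[608, 160], [608, 263], [612, 268], [609, 279], [619, 347], [624, 344], [625, 329]] [[168.9, 8.6], [182.1, -37.9], [184.6, -40.4], [184.9, -46.1], [200.6, -84.0], [202.5, -82.2], [200.4, -73.3]]
[451 197  30 127 805] [[456, 197], [451, 237], [455, 240], [471, 306], [480, 323], [469, 280], [470, 263], [465, 257], [469, 254], [459, 229], [462, 218], [457, 213]] [[109.6, -7.8], [110.0, -26.1], [111.9, -27.5], [124.2, -61.3], [130.0, -70.7], [121.1, -47.4], [120.2, -38.7], [117.6, -35.7], [119.1, -34.2], [113.0, -22.3], [113.5, -17.2], [111.0, -14.9]]
```

```bash
cat > chk.py <<'E'
from h import *
q=np.load('q.npy');Tw=T();print('tcp',tojig(q,Tw[:3,3]),Tw[2,3])
import sys
w=viewer.camera('wrist');cv2.imwrite(f'pics/{sys.argv[1]}.png',w)
m=cv2.inRange(cv2.cvtColor(w,cv2.COLOR_BGR2HSV),(10,170,150),(28,255,255));n,l,st,c=cv2.connectedComponentsWithStats(m)
for i in range(1,n):
    if st[i,4]>3000:
        k=cv2.findContours((l==i).astype(np.uint8),0,2)[0][0];ap=cv2.approxPolyDP(k,3,True)[:,0]
        print(ap.tolist(),tojig(q,pix2w('wrist',ap,28,Tw)).round(1).tolist())
E
python3 -m creep '{"dp":[[-0.006,0,0.0003],[-0.006,0,0.0003],[-0.006,0,0.0003],[-0.006,0,0.0003],[-0.006,0,0.0003],[-0.006,0,0.0003],[-0.006,0,0.0003],[-0.006,0,0.0003],[-0.006,0,0.0003],[-0.006,0,0.0003],[-0.005,0,0.0003],[-0.004,0,0.0002]],"dr":[[0,0,0],[0,0,0],[0,0,0],[0,0,0],[0,0,0],[0,0,0],[0,0,0],[0,0,0],[0,0,0],[0,0,0],[0,0,0],[0,0,0]],"fingers":[0.1,0.1,0.1,0.1,0.1,0.1,0.1,0.1,0.1,0.1,0.1,0.1]}'
python3 chk.py w10
```

```text
time_s: 15.07
ee_pos: [621.4, -45.8, -15.4]
orientation: [-90.0, 0.0, -109.4]
wrist_force: [-0.9, -1.2, -0.3]
width: 8.4
tcp [[54.06343697 22.09449107]] -15.419527041135542
[[586, 0], [589, 24], [584, 31], [586, 52], [581, 60], [583, 72], [579, 76], [581, 89], [572, 114], [563, 116], [523, 84], [530, 138], [527, 141], [521, 136], [514, 94], [513, 104], [507, 110], [511, 127], [508, 139], [544, 375], [576, 399], [593, 399], [584, 313], [587, 298], [600, 399], [618, 399], [624, 387], [619, 392], [616, 383], [604, 188], [609, 204], [608, 191], [601, 182], [604, 179], [609, 186], [603, 66], [609, 70], [610, 104], [614, 112], [616, 35], [613, 1]] [[148.0, 134.6], [151.0, 127.1], [149.8, 124.8], [152.4, 117.9], [151.2, 115.2], [153.1, 111.1], [151.9, 109.7], [153.9, 105.1], [152.7, 95.9], [149.4, 95.1], [131.5, 106.6], [138.4, 86.5], [137.4, 85.3], [134.7, 87.2], [128.8, 103.0], [129.1, 99.3], [127.2, 97.1], [130.0, 90.6], [129.7, 86.0], [170.5, -32.4], [190.8, -48.1], [199.7, -48.0], [181.1, 5.0], [180.4, 13.2], [203.4, -47.9], [212.8, -47.8], [213.5, -39.7], [211.9, -43.1], [208.6, -37.1
[... 269 characters left out ...]
621, 267], [626, 322], [630, 320], [630, 329], [630, 275], [639, 347], [635, 197], [639, 195], [634, 194], [639, 192], [638, 0]] [[159.9, 134.8], [166.3, 118.1], [166.1, 114.0], [178.6, 71.5], [183.2, 61.6], [182.1, 58.1], [190.5, 37.1], [191.4, 29.6], [202.5, 0.1], [204.1, 1.3], [205.7, -3.8], [196.7, 25.6], [213.3, -14.4], [187.6, 62.6], [189.0, 63.5], [186.7, 63.9], [188.5, 64.8], [166.3, 134.8]]
[[466, 82], [458, 136], [497, 303], [502, 351], [517, 362], [505, 309], [503, 258]] [[109.9, 107.0], [109.7, 86.9], [139.0, 10.0], [146.4, -17.7], [155.2, -24.3], [143.3, 6.7], [137.5, 33.4]]
[[280, 117], [283, 253], [360, 254], [368, 119]] [[39.4, 93.4], [39.4, 34.7], [73.6, 34.6], [73.7, 93.0]]
```

```bash
python3 -m creep '{"dp":[[-0.004,0,0.0002],[-0.005,0,0.0002],[-0.005,0,0.0002],[-0.005,0,0.0002],[-0.005,0,0.0001],[-0.005,0,0.0001],[-0.004,0,0.0001],[-0.002,0,0],[-0.001,0,0]],"dr":[[0,0,0],[0,0,0],[0,0,0],[0,0,0],[0,0,0],[0,0,0],[0,0,0],[0,0,0],[0,0,0]],"fingers":[0.1,0.1,0.1,0.1,0.1,0.1,0.1,0.1,0.1]}'
python3 -m creep '{"dp":[[-0.001,0,0],[-0.001,0,0],[-0.001,0,0],[0,0,0]],"dr":[[0,0,0],[0,0,0],[0,0,0],[0,0,0]],"fingers":[0.1,0.1,0.1,0.1]}'
python3 chk.py w11 | grep -v '\[\[[4-6]..,'
```

```text
time_s: 15.87
ee_pos: [634.6, -11.9, -15.4]
orientation: [-90.0, 0.1, -109.4]
wrist_force: [-1.4, -0.9, 1.1]
width: 8.4
time_s: 16.2
ee_pos: [635.3, -10.1, -15.4]
orientation: [-90.0, 0.0, -109.4]
wrist_force: [-1.0, -0.6, 0.6]
width: 8.5
tcp [[54.92563021 60.40386555]] -15.38514437900034
[[277, 117], [281, 253], [358, 254], [365, 118]] [[39.2, 131.7], [39.3, 73.0], [73.5, 72.9], [73.4, 131.7]]
```

```bash
python3 -m creep '{"dp":[[-0.001,0,0],[-0.001,0,0],[0,0,0]],"dr":[[0,0,0],[0,0,0],[0,0,0]],"fingers":[0.1,0.1,0.1]}'
python3 -m creep '{"dp":[[-0.001,0,0],[-0.0005,0,0],[0,0,0]],"dr":[[0,0,0],[0,0,0],[0,0,0]],"fingers":[0.1,0.1,0.1]}'
```

```text
time_s: 16.5
ee_pos: [636.2, -7.9, -15.3]
orientation: [-90.0, 0.0, -109.4]
wrist_force: [0.5, 0.2, -0.8]
width: 8.7
time_s: 16.75
ee_pos: [636.6, -6.8, -15.3]
orientation: [-90.0, 0.0, -109.4]
wrist_force: [0.1, -0.5, 0.0]
width: 8.7
```

```bash
python3 -m creep '{"dp":[[-0.001,0,0],[-0.0005,0,0],[0,0,0]],"dr":[[0,0,0],[0,0,0],[0,0,0]],"fingers":[0.1,0.1,0.1]}'
python3 -m creep '{"dp":[[-0.001,0,0],[-0.0005,0,0],[0,0,0]],"dr":[[0,0,0],[0,0,0],[0,0,0]],"fingers":[0.1,0.1,0.1]}'
python3 chk.py w12 | grep -v '\[\[[4-6]..,'
```

```text
time_s: 17.0
ee_pos: [636.5, -6.8, -15.3]
orientation: [-90.0, -0.1, -109.5]
wrist_force: [-1.7, -2.7, 1.1]
width: 8.0
time_s: 17.25
ee_pos: [636.5, -6.8, -15.3]
orientation: [-90.0, -0.2, -109.5]
wrist_force: [-3.0, -5.4, 2.3]
width: 8.5
tcp [[54.97752565 63.87090502]] -15.27388904623074
[[275, 122], [280, 252], [358, 254], [364, 122]] [[38.5, 133.4], [39.0, 77.1], [73.6, 76.5], [73.3, 133.8]]
```

```bash
python3 -m creep '{"dp":[[-0.001,0,0],[0,0,0],[0.004,0,0],[0.006,0,0],[0.008,0,0],[0,-0.02,0],[0,-0.03,0],[0,-0.03,0],[0,0,0],[0,0,0]],"dr":[[0,0,0],[0,0,0],[0,0,0],[0,0,0],[0,0,0],[0,0,0],[0,0,0],[0,0,0],[0,0,0],[0,0,0]],"fingers":[0.1,0.1,0.1,0.1,0.1,0.1,0.1,0.1,0.1,0.1]}'
python3 chk.py w13 | grep -v '\[\[[4-6]..,'
python3 - <<'E'
import cv2,numpy as np
from workcell import viewer
w=cv2.imread('pics/w13.png');s=viewer.camera('scene');cv2.imwrite('pics/s13.png',s)
cv2.imwrite('pics/c13.png',np.hstack([cv2.resize(w[0:230,180:400],(478,500)),cv2.resize(s[150:275,230:310],(320,500))]))
E
```

```text
time_s: 18.13
ee_pos: [634.0, -19.9, 67.4]
orientation: [-89.7, 0.2, -109.4]
wrist_force: [-0.3, 0.4, 0.6]
width: 8.1
tcp [[57.05417259 50.69186362]] 67.36411974915265
[[0, 0], [0, 36], [4, 42], [0, 41], [0, 77], [29, 110], [58, 125], [34, 13], [26, 0]] [[-124.1, 179.1], [-129.3, 160.5], [-127.9, 157.3], [-130.0, 157.9], [-135.7, 138.0], [-123.1, 118.8], [-107.2, 109.8], [-106.5, 172.8], [-109.4, 179.3]]
[[289, 89], [290, 179], [342, 179], [344, 89]] [[39.3, 133.1], [39.1, 76.2], [73.8, 76.6], [73.1, 133.6]]
[[0, 234], [0, 358], [30, 399], [39, 399], [18, 373], [13, 360], [43, 399], [61, 399], [66, 394], [13, 320], [9, 306], [70, 394], [75, 390], [60, 364], [79, 388], [87, 383], [80, 369], [90, 381], [92, 378]] [[-164.9, 34.4], [-195.3, -73.8], [-182.3, -116.5], [-174.8, -116.4], [-185.0, -88.9], [-185.5, -75.7], [-171.5, -116.4], [-156.4, -116.3], [-151.0, -110.8], [-175.2, -37.4], [-174.8, -24.8], [-147.7, -110.8], [-142.6, -106.5], [-148.9, -79.5], [-138.8, -104.3], [-131.1, -99.0], [-133.9, -84.4], [-128.3, -96.8], [-126.0, -93.7]]
```

View pics/c13.png

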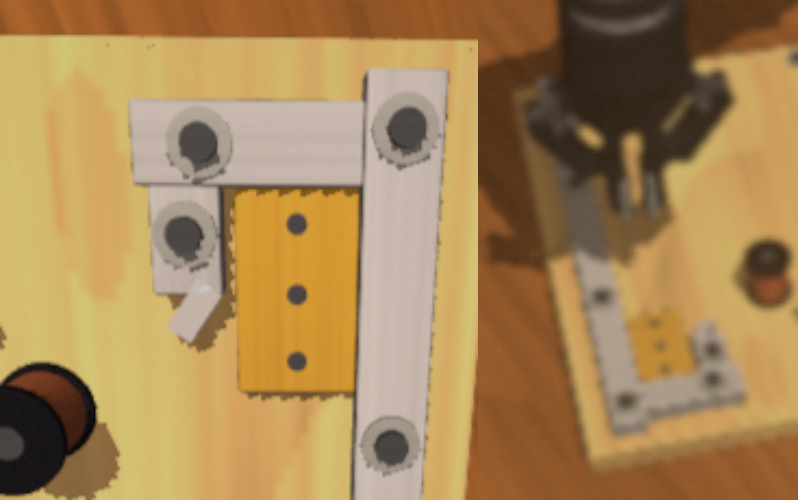

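The plate lies square in the pocket: top edge against the stop (v≈187), right side against the rail (u≈357), and a gap only on the guide side. The fingers are clear and the coil hasn't moved.

```bash
python3 -c "
from workcell import order;print(order.finish_job())"
```

```text
the job is handed in; nothing more can be done
None
```

The plate is home in the corner pocket, flat and flush to both rail and stop as far as the camera shows. The job was handed in at about 18 s of robot time.

**What I did:** I pushed the plate square against the rail with two spread fingertips, without gripping or lifting it. I then lifted off, turned the gripper 90° and slid the plate along the rail by its short end, with a slight bias towards the rail, until it stopped.

**Last checks:**
- **Flush to the rail:** the plate's free long side stayed at jig x of about 39.3 mm (39 expected) in every check of the slide. It read 38.5 to 39.0 mm while pressed on the stop and was back at 39.1 to 39.3 mm afterwards.
- **Home against the stop:** the plate stopped moving as the push force rose to about 6 N; I pressed 1 mm further before backing off. The last picture shows no gap at stop or rail.
- **Other things:** the coil looked undisturbed in the last picture. I did not re-measure the post, collar or bench objects, but no unexpected force showed up.

**What disagreed:**
- **Fingertip height:** the finger ends turned out to be about 35 mm behind the reported TCP. My first push passed over the plate without touching it, and I found the true height by touching down on bare board at about 10 N.
- **Position along the rail:** the camera put the plate's rear end at y of about 76.4 mm instead of 75. I took that as calibration error of 1 to 2 mm, since the force and the picture both show it against the stop.

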